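# Close the bedside organizer for the night

### The arm

A 7-joint arm with a two-finger parallel gripper is mounted at the origin on the work surface. World frame = base frame: x ahead of the robot, y to its left, z up, the work surface at z = 0. Lengths are in m, angles in rad, forces in N, time in s.
With the tool pointing down it reaches from about 0.425 to 0.825 m from the base axis. Payload 3.6 kg.
Tool frame: the origin (TCP) lies where the fingers leave the gripper's body, on its centre line; the fingertips stand 73 mm ahead of it and the grasp point (between the pads) lies 54 mm ahead of it; x points along the fingers, y is the direction in which the jaws open and shut, and the axes are right-handed (so a half turn about x gives the same grasp; the last joint's range is limited). The gripper opens to 85 mm and grips with 20 to 120 N. Pads are 22 mm wide; open, the fingers measure 114 mm over their backs; the gripper's body (76 mm by 85 mm) begins 54 mm behind the grasp point. The pads swing forward as they close: fully open they stand 13 mm farther back than shut.
Start: joints at [1.22, 0.615, -0.013, 1.423, 0.008, 1.103, -0.04], TCP at [0.207, -0.616, 0.304] pointing down, gripper open.
Joint ranges: [-3.12, 3.12], [-0.3, 2.06], [-1.34, 1.32], [0.26, 2.42], [-1.36, 4.5], [0.01, 1.98], [-2.84, 2.84]. Speed limits (rad/s): [2.79, 2.79, 3.14, 3.14, 3.14, 3.14, 3.14].

### API

Orientations are given as a unit quaternion [x, y, z, w].
In Python, from station import arm, snapshot, camera_info, ticket gives the robot as it stands. Calls block until the motion is done:
- arm.movep(position, orientation): joint-space move of the TCP to a pose.
- arm.line_to(position, velocity=0.15, ori=None): straight line of the TCP; ori=None keeps the orientation; velocity is the mean speed in m/s.
- arm.move_j(angles): joint-space move.
- arm.move_gripper(opening, effort=None): opening from 0.0 (shut) to 1.0 (fully open); effort is the grip in N (None keeps the last); returns when the fingers have stopped.
- arm.pause(seconds).
- arm.ik(position, orientation): joint angles nearest the present ones, or None.
- snapshot(name): name is "side" or "top" or "wrist"; returns the picture (384x512x3 uint8, blue, green, red); there is no depth.
- camera_info(name): a dict with "fx", "fy", "cx", "cy" (pixels), "R" (3x3) and "t" (3): a world point X has camera coordinates R X + t; the wrist camera has in their place "T_tool_cam" (4x4, takes a point from camera to tool coordinates, whose origin is the TCP and whose axes are the tool frame's). Camera axes: x right, y down, z forward; pixel columns grow to the right and rows downward; lengths in m; the calibration is good to about 2 mm. A picture is of the moment at which its call begins: read the wrist's pose just before it. camera_info takes no time and is no camera call.
A pose or a line that the arm cannot do raises arm.MotionError and nothing moves.
- ticket.finish_job(): hands the job in, once; it reports no verdict.
Readings, each from a call of its own:
- arm.read_time(): time.
- arm.read_joint_positions(): joint angles.
- arm.read_dq(): joint speeds.
- arm.read_effort(): joint torques, N m.
- arm.read_tool_pos(): TCP position.
- arm.read_eef_rot(): TCP orientation.
- arm.read_ft_force(): force on the tool from outside, world axes, zero at the start.
- arm.read_wrist_torque(): the same for the moment, N m.
- arm.read_opening(): opening from 0.0 (shut) to 1.0 (fully open).
Only numpy, scipy, OpenCV 4.12 (cv2) and the standard library are available. Lean on these libraries where they do the work, as an engineer would, in place of code of your own. Each camera call takes 0.05 s, during which the arm holds its last target. There are 200 camera calls.

### The job

Close the white pegboard organizer for the night gently, using only your fingertips: push its open drawer fully home, with the little dosing cup left standing in it, and push the raised lid down until it lies shut. Do not pick anything up, and leave the pill bottle, the tumbler and the dish standing where they are.

Things in the scene. Friction and masses are not known exactly. Their poses are not given: they have to be found in the camera images.
- organizer: White pegboard organizer, fixed, standing on a black tray's floor (6 mm up). Origin: centre of its underside; front faces its -x, z up. Housing 150 (x) x 240 (y) x 56 mm high: drawer in the -y half, lidded bin in the +y half. Upright pegboard behind, at x +65 to +71, 246 mm high; spoon and magnifier hang before it at y -55 and +55, forward to x +35, from 100 mm up.
- drawer (a joint): How far the drawer is pulled out, m: 0 = shut, front flush with the housing; at most 0.09. It slides out along the organizer's -x and stays where it is left; about 1.2 N friction plus light damping, no spring or latch.
- drawer_front (a point): Middle of the drawer's flat outer front face, 22 mm above the organizer's underside; axes as the organizer's (x points into the housing). Moves with the drawer. Front 112 mm wide, 6 to 50 mm above that underside, 4 mm thick; a finger notch 30 mm wide in its top edge is cut down to 38 mm. No handle.
- lid (a joint): Opening angle of the lid, rad: 0 = lying shut, level; grows as the free front edge rises; starts between 0.5 and 0.95. Stiff friction hinge (0.06 N m): it stays at any angle and must be pushed all the way down, about 1 N to 2 N at the free edge.
- lid_hinge (a point): Middle of the lid's hinge line (along the organizer's y), fixed at organizer x +13, y +61, z +58 mm; axes as the organizer's. The lid is a flat plate, 90 mm from hinge to free edge, 114 mm wide, 4 mm thick, centred on the hinge height; shut, it reaches forward (-x), its upper face 60 mm above the organizer's underside.
- lid_edge (a point): Middle of the lid's free front edge, on the upper (outer) face; moves with the lid. Its x axis points from the free edge to the hinge, z out of the upper face.
- dosing_cup: Small open pale grey plastic cup, 26 mm diameter, 26 mm high, 10 to 20 g, standing loose in the drawer, whose floor is 9 mm above the organizer's underside. Origin: centre of its underside, z up.
- pill_bottle: Frosted plastic pill bottle with white cap, 44 mm diameter, 72 mm high, standing loose on the tray. Origin: centre of its underside.
- tumbler: Glass tumbler, 68 mm diameter at the rim, 90 mm high, standing loose on the tray. Origin: centre of its underside.
- dish: Shallow white ceramic dish, 84 mm diameter, 26 mm high, standing loose on the tray. Origin: centre of its underside.
There are look-alikes about, which are no part of the job. What is meant by the pill_bottle is not yellow, and is the larger of those in its own colour.

How it is judged:
By the outcome, as a careful person would: the job done as asked, in the order asked, and still so for the second after the job is handed in, with the robot touching nothing.
It also fails if it takes over 48 s, if anything falls off the work surface, if the arm or the gripper's body presses on something with over 40 N, if the wrist force passes 120 N, or if a joint passes its speed limit or range.

## Working session

There is one attempt and no reset: what is moved stays moved. The work goes in short steps, each a Python script; the robot and the scene stay as the last script left them, time stands still between calls to the robot, and variables do not carry over. Pictures are saved under pics/ and viewed, about 8 in all and at most 12, crops included, and the job is handed in when it is done.

```bash
mkdir -p pics
python3 - <<'E'
from station import arm, snapshot, camera_info
import cv2, numpy as np
for n in ("side","top"):
    cv2.imwrite(f"pics/{n}0.png", cv2.resize(snapshot(n),(800,600),interpolation=cv2.INTER_CUBIC))
    c=camera_info(n); print(n,c["fx"],c["fy"],c["cx"],c["cy"]); print(np.round(c["R"],3).tolist(),np.round(c["t"],3), np.round(-np.array(c["R"]).T@c["t"],3))
c=camera_info("wrist");print(c)
print(arm.read_eef_rot(),arm.read_time())
E
```

```text
side 379.4274964571075 379.4274964571075 260.04061424937134 195.28630444639177
[[0.735, -0.677, -0.014], [-0.518, -0.549, -0.656], [0.437, 0.49, -0.755]] [-0.527  0.346  0.76 ] [ 0.235 -0.539  0.793]
top 353.08251234598896 353.08251234598896 260.62079866137384 193.03107437736065
[[-0.018, -0.999, -0.026], [-0.983, 0.022, -0.184], [0.185, 0.023, -0.983]] [-0.049  0.632  0.78 ] [ 0.476 -0.081  0.882]
{'fx': 281.91442617573654, 'fy': 281.91442617573654, 'cx': 256.3440720207873, 'cy': 188.8440330924582, 'T_tool_cam': array([[ 1.16130383e-03, -2.82083986e-01,  9.59389012e-01,
        -7.02623199e-02],
       [ 9.99998940e-01,  1.17006211e-03, -8.66433537e-04,
        -2.80194734e-04],
       [-8.78137703e-04,  9.59389001e-01,  2.82085046e-01,
        -7.10056262e-02],
       [ 0.00000000e+00,  0.00000000e+00,  0.00000000e+00,
         1.00000000e+00]])}
[-0.69765496 -0.11517543  0.69794213 -0.11352957] 0.1
```

View pics/side0.png

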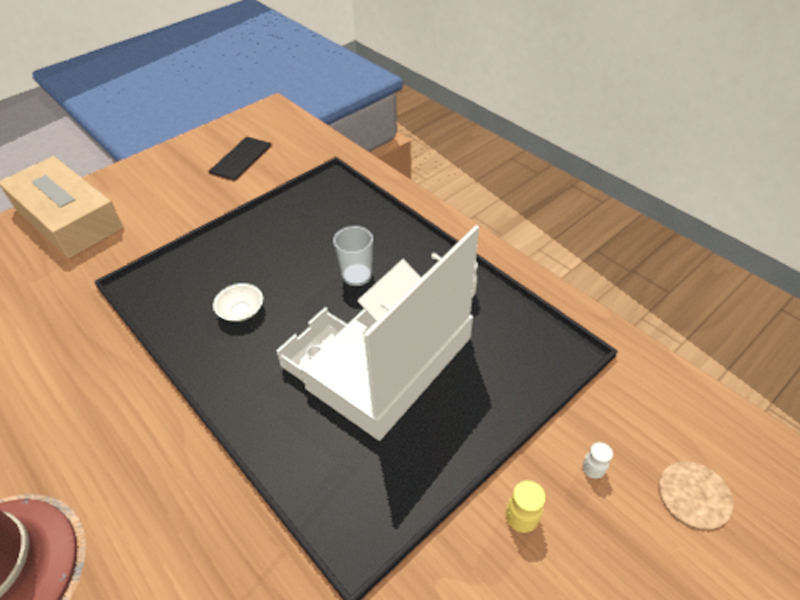

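View pics/top0.png

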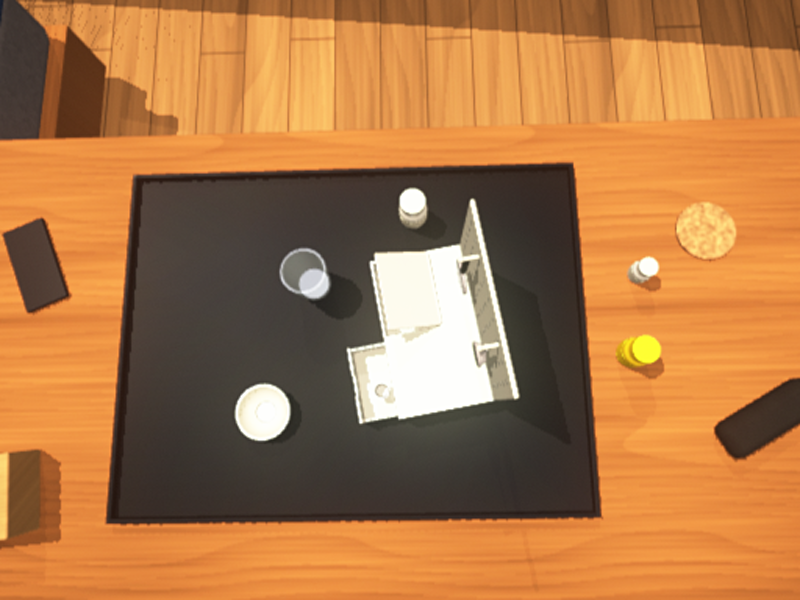

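The views show the organizer facing world +y, with the drawer nearer the robot (top view ~355,385) and the lid farther away (~405,290).

Candidates in the top view:
- **Pill bottle:** the white one on the tray (412,208), the small white one off the tray (645,270) and the yellow one (640,350). I choose (412,208) because it is the larger white one and stands on the tray.
- **Tumbler:** (305,275).
- **Dish:** (263,412).
- **Cup:** (383,392), in the drawer.

Next I fit the pose and check it with an overlay.

```bash
cat > h.py <<'E'
import numpy as np, cv2
from station import arm, snapshot, camera_info
from scipy.optimize import least_squares
from scipy.spatial.transform import Rotation as Ro
def proj(c,X):
    X=np.atleast_2d(X)@np.array(c["R"]).T+c["t"]; return np.c_[c["fx"]*X[:,0]/X[:,2]+c["cx"],c["fy"]*X[:,1]/X[:,2]+c["cy"]]
def ray(c,px,z):
    d=np.array(c["R"]).T@[(px[0]-c["cx"])/c["fx"],(px[1]-c["cy"])/c["fy"],1]; o=-np.array(c["R"]).T@c["t"]
    return o+d*(z-o[2])/d[2]
def o2w(p,X):
    return np.atleast_2d(X)@Ro.from_euler('z',p[2]).as_matrix().T+[p[0],p[1],.006]
def lidpt(a,y,s=.09,h=.002):  # s from hinge, h along outer normal
    return [.013-s*np.cos(a)+h*np.sin(a), .061+y, .058+s*np.sin(a)+h*np.cos(a)]
def model(p):
    d,a=p[3],p[4]
    M={'pl':[.068,.12,.246],'pr':[.068,-.12,.246],
     'dfr':[-.075-d,-.061-.056,.05],'dfl':[-.075-d,-.061+.056,.05],
     'lel':lidpt(a,.057),'ler':lidpt(a,-.057),'hbr':[.075,-.12,0],'hfl':[-.075,.12,.056],'hfr':[-.075,-.12,.056],'lhl':lidpt(a,.057,0),'lhr':lidpt(a,-.057,0),
     'dbr':[-.075-d,-.117,.006],'dbl':[-.075-d,-.005,.006]}
    return {k:o2w(p,v)[0] for k,v in M.items()}
E
cat > fit.py <<'E'
from h import *
obs={'top':{'pl':(472,200),'pr':(517,398),'dfl':(348,350),'dfr':(360,422),'lel':(374,253),'ler':(384,333)},
'side':{'pl':(477,230),'pr':(367,336),'dfl':(325,311),'dfr':(280,352),'hbr':(380,437)}}
C={n:camera_info(n) for n in obs}
def res(p):
    M=model(p); return np.concatenate([(proj(C[n],M[k])[0]-np.array(v)*.64) for n in obs for k,v in obs[n].items()])
r=least_squares(res,[.5,-.2,-1.6,.05,.7],loss='soft_l1',f_scale=2)
print(r.x.round(4)); print(r.fun.reshape(-1,2).round(1).tolist())
np.save('p.npy',r.x)
M=model(r.x)
print({k:v.round(3).tolist() for k,v in M.items()})
c=C['top']
for n,px,z in (('bottle top',(413,197),.078),('tumbler rim',(304,272),.096),('dish rim',(263,411),.03),('cup rim',(381,388),.041)): print(n,ray(c,np.array(px)*.64,z).round(3))
out=[]
for n,(x0,y0,w,h),s in (('top',(215,115,120,160),3.7),('side',(170,140,140,145),2.5)):
    im=snapshot(n); im=cv2.resize(im[y0:y0+h,x0:x0+w],None,fx=s,fy=s,interpolation=cv2.INTER_CUBIC)
    for k,v in M.items():
        q=((proj(C[n],v)[0]-[x0,y0]+.5)*s).astype(int); cv2.circle(im,tuple(map(int,q)),2,(0,0,255),-1)
    out.append(im)
H=max(i.shape[0] for i in out)
cv2.imwrite('pics/fit.png',np.hstack([cv2.copyMakeBorder(i,0,H-i.shape[0],0,0,0) for i in out]))
E
python3 fit.py
```

```text
[ 0.5884 -0.1004 -1.3992  0.0552  0.4191]
[[0.4, -0.8], [0.5, 0.1], [0.7, -0.8], [1.3, 1.0], [-1.1, 1.3], [1.5, -1.3], [0.4, -3.8], [-1.6, -0.9], [0.4, -2.4], [-2.3, -0.6], [-0.4, 2.2]]
{'pl': [0.718, -0.147, 0.252], 'pr': [0.482, -0.188, 0.252], 'dfr': [0.451, 0.008, 0.056], 'dfl': [0.561, 0.027, 0.056], 'lel': [0.693, -0.013, 0.102], 'ler': [0.581, -0.032, 0.102], 'hbr': [0.483, -0.195, 0.006], 'hfl': [0.694, -0.006, 0.062], 'hfr': [0.457, -0.047, 0.062], 'lhl': [0.707, -0.094, 0.066], 'lhr': [0.595, -0.113, 0.066], 'dbr': [0.451, 0.008, 0.012], 'dbl': [0.561, 0.027, 0.012]}
bottle top [ 0.79  -0.074  0.078]
tumbler rim [0.672 0.089 0.096]
dish rim [0.471 0.162 0.03 ]
cup rim [ 0.502 -0.019  0.041]
```

View pics/fit.png

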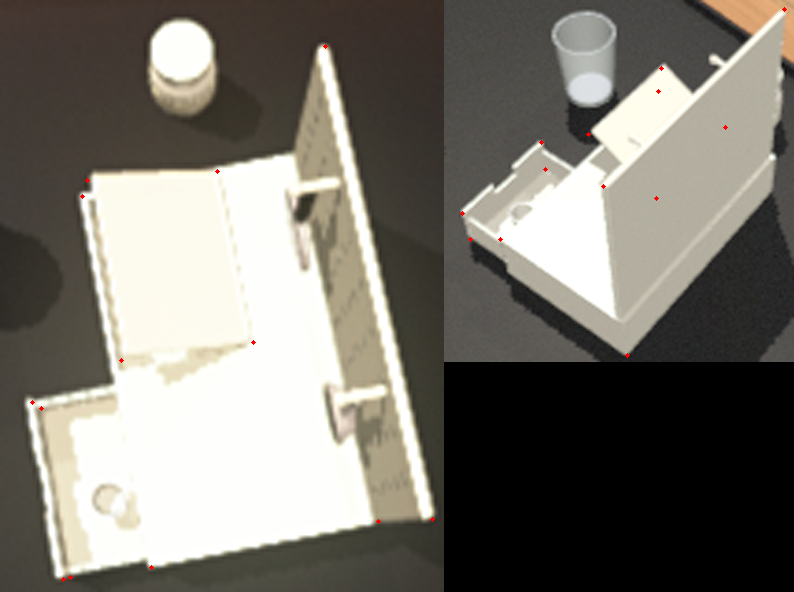

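The overlay fits well: drawer front corners at left-panel (32,402)/(62,578), pegboard top (325,46)/(432,519), and the bottle confirmed large and white at (182,65). The lid angle is roughly 0.45 rad. I'll push the drawer first, with closed fingers and the camera side facing away from the organizer.

```bash
cat >> h.py <<'E'
p=np.load('p.npy')
u=np.array([np.cos(p[2]),np.sin(p[2]),0]); 
Q=Ro.from_matrix(np.c_[[0,0,-1],np.cross(u,[0,0,-1]),u]).as_quat()
def tcp(x,y,tipz):  # org x,y ; tip height above the underside
    w=o2w(p,[x,y,tipz])[0]; w[2]+=.073; return w
def F(): return np.array(arm.read_ft_force())
E
python3 - <<'E'
from h import *
pre=tcp(-.195,-.061,.33); 
for z in (.33,.03): print(arm.ik(tcp(-.195,-.061,z),Q))
print(arm.ik(tcp(-.065,.061,.06),Q))
s=np.array(arm.read_tool_pos()); 
arm.line_to(s+[0,0,.11],velocity=.2)
arm.move_gripper(0)
arm.movep(pre,Q)
print(arm.read_time(),arm.read_tool_pos(),pre,arm.read_opening())
arm.line_to(tcp(-.195,-.061,.028),velocity=.15)
print(arm.read_time(),F())
cs=[]
im=snapshot('top')[80:300,150:370]; im2=snapshot('side')[100:320,120:340]
cv2.imwrite('pics/pre.png',cv2.resize(np.hstack([im,im2]),(800,400),interpolation=cv2.INTER_CUBIC))
E
```

```text
[ 0.29049376  0.35265255 -0.70117295  1.65581724  0.23945404  1.22106462
 -0.29138823]
[-0.03917316  0.69721757 -0.25234353  2.0276389   0.36965275  0.45974571
 -0.39690419]
[ 0.23814926  0.81194184 -0.40411319  1.61414761  0.40885038  0.80046908
 -0.16943488]
4.3333 [0.49540375 0.08010356 0.4087634 ] [0.49497424 0.0813491  0.409     ] -0.0024880530055062253
6.5 [-0.40918334  0.00988215  1.03180085]
```

View pics/pre.png

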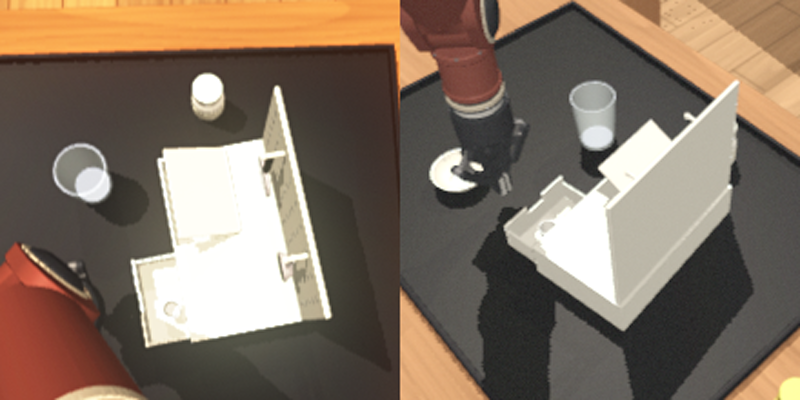

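The fingers (right panel ~505,185) stand in front of the drawer front (~540,210), clear of the dish and tumbler. I push slowly, and watch the force as the drawer gets close to shut.

Run:
```python
from h import *
b=F()
arm.line_to(tcp(-.150,-.061,.028),velocity=.06)
arm.line_to(tcp(-.092,-.061,.028),velocity=.035)
print(arm.read_time(),(F()-b)@u)
x=-.092
while x<-.074:
    x+=.0015; arm.line_to(tcp(x,-.061,.028),velocity=.02)
    f=(F()-b)@u; print(round(x,4),round(f,2), (np.array(arm.read_tool_pos())-tcp(0,-.061,.028))@u)
    if f<-6: break
print(arm.read_time())
im=snapshot('top')[80:300,150:370]; im2=snapshot('side')[100:320,120:340]
cv2.imwrite('pics/push.png',cv2.resize(np.hstack([im,im2]),(800,400),interpolation=cv2.INTER_CUBIC))
```

```text
9.3083 -1.0027749887908508
-0.0905 -1.03 -0.09044654951600477
-0.089 -0.64 -0.08880567723956989
-0.0875 -3.27 -0.08813369496488371
-0.086 -5.64 -0.08793005112777767
-0.0845 -8.3 -0.08772545142690527
10.5583
```

View pics/push.png

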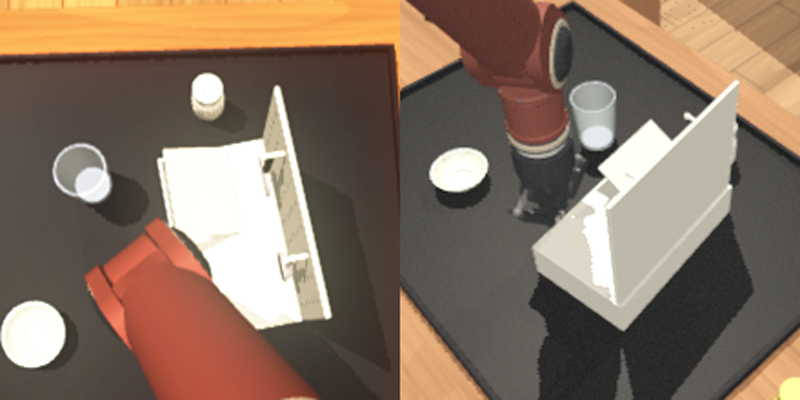

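The drawer stopped hard at fingertip-centre x −88 mm with no residual gap visible, and force climbed steeply to 8 N. Next I back off and push the lid down.

Run:
```python
from h import *
arm.line_to(tcp(-.14,-.061,.028),velocity=.08)
arm.line_to(tcp(-.14,-.061,.16),velocity=.15)
arm.line_to(tcp(-.064,.061,.14),velocity=.12)
arm.pause(.2); b=F()
print(arm.read_time(),b)
arm.line_to(tcp(-.064,.061,.115),velocity=.06)
z=.115
while z>.045:
    z-=.004 if z>.07 else .0015
    arm.line_to(tcp(-.064,.061,z),velocity=.025)
    f=F()-b; print(round(z,4),f.round(2),round(arm.read_tool_pos()[2]-.079,4))
    if f[2]>(8 if z<.07 else 12): break
print(arm.read_time())
```

```text
14.0917 [0.15991593 0.27353025 0.55101435]
0.111 [ 0.1  -0.22 -0.22] 0.111
0.107 [-0.06 -0.24 -0.12] 0.1067
0.103 [-0.77 -0.55 -0.57] 0.1028
0.099 [ 0.32  0.13 -0.73] 0.0987
0.095 [-0.18 -0.55 -0.84] 0.0947
0.091 [ 0.42 -0.46  0.23] 0.0907
0.087 [-0.26 -0.46 -0.17] 0.0867
0.083 [-0.12  0.1  -0.4 ] 0.0827
0.079 [-0.8  -0.84 -0.89] 0.0787
0.075 [-0.78  0.24  0.52] 0.0747
0.071 [-0.53  0.46 -0.09] 0.0707
0.067 [-0.47  0.99 -0.22] 0.0667
0.0655 [-0.17 -0.71 -0.53] 0.0654
0.064 [-1.15 -0.32 -0.49] 0.0639
0.0625 [-0.71 -0.24 -1.29] 0.0624
0.061 [-0.43 -0.53 -0.89] 0.0608
0.0595 [-0.58 -0.03  1.84] 0.0598
0.058 [-2.75 -0.3   7.31] 0.0596
0.0565 [-4.25 -1.5  15.45] 0.0594
20.1083
```

Run:
```python
from h import *
arm.line_to(tcp(-.064,.061,.10),velocity=.08)
arm.line_to(tcp(-.18,.0,.20),velocity=.15)
print(arm.read_time())
im=snapshot('top')[80:300,150:370]; im2=snapshot('side')[100:320,120:340]
cv2.imwrite('pics/lid.png',cv2.resize(np.hstack([im,im2]),(800,400),interpolation=cv2.INTER_CUBIC))
cv2.imwrite('pics/wr.png',snapshot('wrist'))
```

```text
22.05
```

View pics/lid.png

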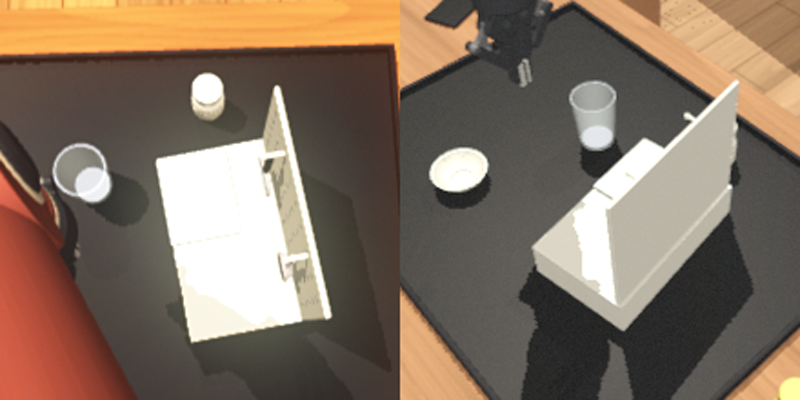

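View pics/wr.png

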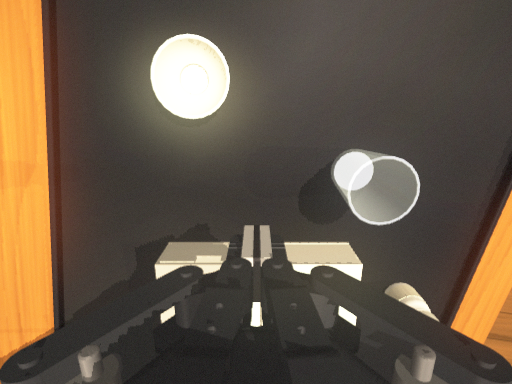

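The lid lies flat (left panel: level plate, seam at 175,243) and the front line is straight and flush. The bottle (207,95), tumbler (82,172) and dish (458,171) are at their earlier pixels. The robot is clear of everything, so I'm handing in.

```bash
python3 -c "
from station import arm,ticket
arm.pause(.3); print(arm.read_time()); ticket.finish_job()"
```

```text
22.5
the job is handed in; nothing more can be done
```

The organizer is closed and the job is handed in at 22.5 s of the 48 s limit. With the gripper shut, I pushed the drawer home first at about 35 mm/s, then pressed the lid down with the fingertips.

- **Drawer:** it met a hard stop, with force rising to about 8 N. In the final pictures its front is flush with the housing.
- **Lid:** it stopped at 59.4 mm against the expected 60 mm, with about 15 N at the end. The top and side views show it lying flat. On the way down the force reading was lost in roughly 1 N of sensor noise, so only the stop height and the pictures confirm it closed.
- **Bottle, tumbler and dish:** all three show no visible movement from before the lid push to after it.
- **Dosing cup:** I could not see it once the drawer was shut. I take it to be standing because the push was slow and smooth, but I did not check it directly.

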